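# Line up the kitchen things by height on the board

## Robot

A 6-joint arm with a two-finger parallel gripper is mounted at the origin on a cart in front of the work surface, level with it; the furniture and walls round the work are solid. World frame = base frame: x ahead of the robot, y to its left, z up, the work surface at z = 0. Lengths are in m, angles in rad, forces in N, time in s.
With the tool pointing down it reaches from about 0.25 to 0.725 m from the base axis. Payload 4 kg.
Tool frame: the origin (TCP) lies midway between the tips of the shut fingers; the grasp point (between the pads) lies 19 mm behind it; z points along the fingers, y is the line along which they close (so a half turn about z gives the same grasp; the last joint's range is limited). The gripper opens to 85 mm and grips with 20 to 120 N. Pads are 22 mm wide; open, the fingers measure 114 mm over their backs; the gripper's body (76 mm by 85 mm) begins 54 mm behind the grasp point. The pads swing forward as they close: fully open they stand 13 mm farther back than shut.
Start: joints at [-1.124, 0.241, 0.005, 1.335, 0, 1.571], TCP at [0.216, -0.451, 0.231] pointing down, gripper open.
Joint ranges: [-2.72, 2.72], [-1.05, 1.87], [-1.09, 1.28], [-1.99, 2.15], [-1.42, 1.44], [-3.14, 3.14]. Speed limits (rad/s): [2.79, 2.79, 3.14, 3.14, 3.14, 3.14].

## Interface

Orientations are given as a unit quaternion [x, y, z, w].
In Python, from workcell import bot gives the robot as it stands.
- The arm moves only by the tool move_arm, never from a script. Its argument "motion" is a list of rows, each an object of numbers: "x", "y", "z": the shift along the tool's x, y, z in cm; "yaw": the turn about the tool's z in degrees. A call has 1 to 20 rows; each row is the pose to reach, as a shift and turn from the pose commanded when the call began, along the tool's axes at that moment; what a row does not reach only later rows make up. A row lasts 1/8 s, in which the tool goes at most 62.5 mm and 10.7 degrees, less where a joint would pass 70% of its speed; a pose out of reach is approached as far as the arm can. A call with a gripper value outside its range is refused whole. "gripper" is the opening, from -1 (shut) to 1 (fully open), set as the call begins (left out, the last holds). The fingers move at their own pace and stop on an object; the grip force is fixed at half the most. Time passes only in rows, so rows that repeat a pose let the fingers close. It gives the time, the measured TCP pose, the force, the opening and the grip force at its end, in the units of the state.
- bot.get_obs(): the state, without advancing time (a new reading comes with each control period).
- bot.camera(name): name is "scene" or "side" or "wrist"; returns the picture (400x640x3 uint8, blue, green, red); there is no depth.
- bot.camera_model(name): a dict with "K" (3x3 intrinsics, pixels), "world_from_camera" (4x4, takes a point from camera to world coordinates). Camera axes: x right, y down, z forward; pixel columns grow to the right and rows downward; lengths in m; the calibration is good to about 2 mm. The wrist camera is an equidistant fisheye: a pixel r from the principal point sees the ray r / f radians off the axis. A picture is of the moment at which its call begins: read the wrist's pose just before it. camera_model takes no time and is no camera call; for the wrist camera it gives the pose at the moment of the call.
- bot.job_done(): hands the job in; it is judged then, once.
Trained networks look in the newest picture that a camera, given by its name, has taken for a name from the list of things; names that differ only in an ending like _2 or _b are one class to them, and where a whole thing is asked for, a point or a joint stands for the part that bears it (a point fixed in the world has none). Each returns a list of dicts, best first, with "score" (0 to 1); they miss things now and then, are a little off and sometimes report something else, mostly with a low value. They report only what shows in the picture. A call takes as long as a camera call. They do not tell look-alikes from the thing itself.
- bot.cut_out(camera, name): "mask" (400x640 bool, what is visible of it) and "centre" ([row, column] in pixels, amid what is visible of it).
The state is a dict: "clock": time; "joint_pos": joint angles; "joint_vel": joint speeds; "tau": joint torques, N m; "eef_pos": TCP position; "tool_rot": TCP orientation; "ft_force": force on the tool from outside, world axes, zero at the start; "ft_torque": the same for the moment, N m; "grip_width": finger opening in m; "grasp_force": force on a finger pad.
Only numpy, scipy, OpenCV 4.12 (cv2) and the standard library are available. Lean on these libraries where they do the work, as an engineer would, in place of code of your own. Each camera call takes 0.05 s, during which the arm holds its last target. There are 200 camera calls.

## Task

Line up the spice jar, the food tin, the kitchen timer and the tealight candle on the wooden board in order of height, each standing upright and centred on its own cork disc: the tallest on the end disc by the mug, then going down to the lowest on the end disc by the roll of tape. Knock nothing over, and leave the mug and the tape where they are.

Things in the scene. Friction and masses are not known exactly. Their poses are not given: they have to be found in the camera images.
- spice_jar: Spice jar with black cap and a cream and dark blue label, the tallest of the four: 105 mm high, 41 mm diameter; the cap is fixed. Origin: centre of its underside; z up along its axis. Starts upright on the worktop, to the right of the board, at any of four places.
- food_tin: Food tin, white with a blue and red band and a silver lid, second tallest: 72 mm high, 57 mm diameter. Origin: centre of its underside; z up along its axis. Starts upright on the worktop, to the right of the board, at any of four places. Wall cabinets hang over the back of the worktop (fronts 0.62 m ahead of the base axis, undersides 0.53 m up): carry things low.
- kitchen_timer: Round kitchen timer, cream base and orange-red top, third: 44 mm high; base 63 mm diameter up to 22 mm, top 59 mm diameter; the top does not turn. Origin: centre of its underside; z up along its axis. Starts upright on the worktop, to the right of the board, at any of four places.
- candle: Small red tealight in a white cup, the lowest of the four: 15 mm high, 38 mm diameter, rigid, with its wick not rising above the cup. Origin: centre of its underside; z up along its axis. Starts upright on the worktop, to the right of the board, at any of four places.
- mark_1: Cork disc, number 1 of four in a straight row on the dark wooden board, counted from the board's left (+y) end. 72 mm diameter, 3 mm thick, fixed, 100 mm from centre to centre. Origin: centre of its underside, on the board's top, 12 mm above the worktop, so things stand on the disc's top 15 mm above the worktop; z up; its x axis is square to the row, y along it towards disc 1. The board (95 x 420 mm) is fixed.
- mark_2: Cork disc, number 2 of four in a straight row on the dark wooden board, counted from the board's left (+y) end. 72 mm diameter, 3 mm thick, fixed, 100 mm from centre to centre. Origin: centre of its underside, on the board's top, 12 mm above the worktop, so things stand on the disc's top 15 mm above the worktop; z up; its x axis is square to the row, y along it towards disc 1. The board (95 x 420 mm) is fixed.
- mark_3: Cork disc, number 3 of four in a straight row on the dark wooden board, counted from the board's left (+y) end. 72 mm diameter, 3 mm thick, fixed, 100 mm from centre to centre. Origin: centre of its underside, on the board's top, 12 mm above the worktop, so things stand on the disc's top 15 mm above the worktop; z up; its x axis is square to the row, y along it towards disc 1. The board (95 x 420 mm) is fixed.
- mark_4: Cork disc, number 4 of four in a straight row on the dark wooden board, counted from the board's left (+y) end. 72 mm diameter, 3 mm thick, fixed, 100 mm from centre to centre. Origin: centre of its underside, on the board's top, 12 mm above the worktop, so things stand on the disc's top 15 mm above the worktop; z up; its x axis is square to the row, y along it towards disc 1. The board (95 x 420 mm) is fixed.
- mug: White cup with orange inside and one handle, 51 mm high, 62 mm diameter, 92 mm with handle, loose. It stands on the worktop close behind one end of the board (about 135 mm from that end disc's centre, on the wall side) and shows the end for the tallest. Origin: underside, middle of the length with handle (the cup's axis lies 15 mm from it along +y, the handle points along -y). Not to be moved.
- tape_roll: Roll of black tape with a pale core, lying flat, 62 mm diameter, 19 mm high, loose, on the worktop close behind the other end of the board from the mug (about 135 mm from that end disc's centre). Origin: centre of its underside. Not to be moved.
Things that resemble listed ones, but are neither listed nor needed, are in the scene too. Leave any green or purple look-alike of the spice_jar alone. What is shaped like the food_tin but purple is not meant.

How it is judged:
At the end, for the whole second after the job is handed in: Counted from the mug's end, spice jar, food tin, timer and candle stand on the first, second, third and fourth cork disc, each within 14 mm of the disc's centre, upright within 0.08 rad, resting on the disc (underside within 4 mm of its top), released and at rest (angle between each of spice_jar, food_tin, kitchen_timer, candle's own z axis and vertical below 0.08 rad and z of spice_jar in the frame of mark_1 between -0.001 and 0.007 m and linear speed of each of spice_jar, food_tin, kitchen_timer, candle below 0.02 m/s and angular speed of each of spice_jar, food_tin, kitchen_timer, candle below 0.2 rad/s and z of food_tin in the frame of mark_1 between -0.001 and 0.007 m and z of kitchen_timer in the frame of mark_1 between -0.001 and 0.007 m and z of candle in the frame of mark_1 between -0.001 and 0.007 m and ((horizontal distance between mug and mark_1 below 0.2 m and horizontal distance between spice_jar and mark_1 below 0.014 m and horizontal distance between food_tin and mark_2 below 0.014 m and horizontal distance between kitchen_timer and mark_3 below 0.014 m and horizontal distance between candle and mark_4 below 0.014 m) or (horizontal distance between mug and mark_4 below 0.2 m and horizontal distance between spice_jar and mark_4 below 0.014 m and horizontal distance between food_tin and mark_3 below 0.014 m and horizontal distance between kitchen_timer and mark_2 below 0.014 m and horizontal distance between candle and mark_1 below 0.014 m))); the robot touches nothing.
It fails at once if the mug is pushed out of place (20 mm) (distance of mug from where it was at the start of the episode above 0.02 m).
It fails at once if the roll of tape is pushed out of place (20 mm) (distance of tape_roll from where it was at the start of the episode above 0.02 m).
It fails at once if one of the four things, the mug or the tape is knocked over (angle between any of spice_jar, food_tin, kitchen_timer, candle, mug, tape_roll's own z axis and vertical above 0.6 rad).
It also fails if it takes over 112 s, if anything falls off the work surface, if the arm or the gripper's body presses on something with over 40 N, if the wrist force passes 120 N, or if a joint passes its speed limit or range.

## Working session

There is one attempt and no reset: what is moved stays moved. The work goes in short steps, Python scripts to look and compute and a tool call to move; the robot and the scene stay as the last step left them, time stands still between calls to the robot, and variables do not carry over. Pictures are saved under pics/ and viewed, at most 14 in all, crops included, and the job is handed in when it is done.

Besides the shell and the picture viewer there is one more tool, called after "Call:" as name(argument=value, ...) on one line, values as JSON. move_arm: Moves the arm, as the interface text tells. Its arguments: {"type":"object","properties":{"motion":{"type":"array"},"gripper":{"type":"number"}},"required":["motion"]}

```bash
mkdir -p pics && ls && python3 - <<'E'
from workcell import bot
import cv2,numpy as np
o=bot.get_obs();print(o['clock'],o['eef_pos'],o['tool_rot'],o['grip_width'])
for c in("scene","side"):
    im=bot.camera(c);cv2.imwrite(f"pics/{c}0.png",im);m=bot.camera_model(c);print(c,np.round(m['K'],1).tolist(),np.round(m['world_from_camera'],3).tolist())
E
```

```text
pics
0.0 [ 0.21577208 -0.45033598  0.23039658] [ 9.75149401e-01  2.21545751e-01 -2.27589665e-04 -1.03677103e-03] 0.08543814583091995
scene [[381.2, 0.0, 327.0], [0.0, 381.2, 204.1], [0.0, 0.0, 1.0]] [[-0.575, -0.423, 0.701, -0.289], [-0.818, 0.292, -0.495, 0.524], [0.005, -0.858, -0.514, 0.593], [0.0, 0.0, 0.0, 1.0]]
side [[448.8, 0.0, 316.3], [0.0, 448.8, 192.5], [0.0, 0.0, 1.0]] [[0.987, -0.09, 0.134, 0.333], [-0.16, -0.45, 0.878, -1.013], [-0.019, -0.888, -0.459, 0.563], [0.0, 0.0, 0.0, 1.0]]
```

View pics/scene0.png

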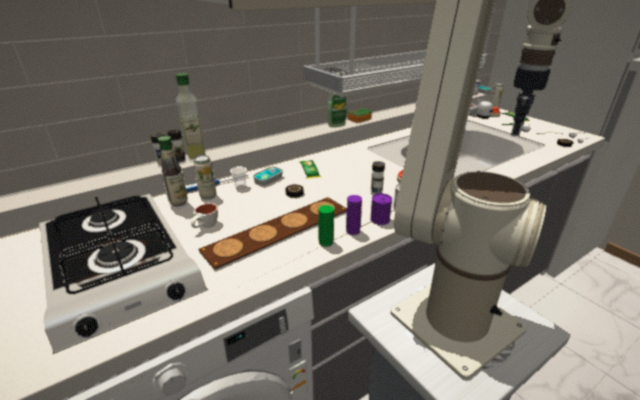

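View pics/side0.png

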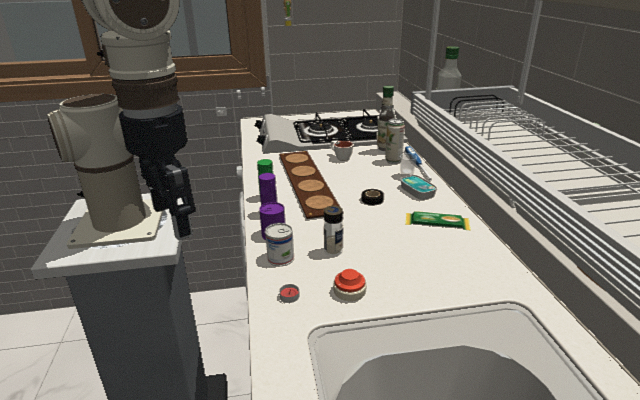

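The scene view shows the mug at (207,213), the tape at (294,190), and the board between (228,247) and (322,208). In the side view the spice jar is at (334,230), the tin at (279,243), the timer at (349,284) and the candle at (290,292). The look-alikes are the green jar (265,170), purple jar (267,188) and purple tin (272,220). The mug is at the +y end, so the jar goes on disc 1.

```bash
cat > h.py <<'E'
from workcell import bot
import cv2,numpy as np
from scipy.optimize import least_squares
DIM={'spice_jar':(.105,.0205),'food_tin':(.072,.0285),'kitchen_timer':(.044,.0305),'candle':(.015,.019),'mug':(.051,.031),'tape_roll':(.019,.031)}
def proj(m,P):
    T=np.linalg.inv(m['world_from_camera']);p=P@T[:3,:3].T+T[:3,3];K=m['K']
    if m.get('fish'):
        r=np.hypot(p[:,0],p[:,1])+1e-12;th=np.arctan2(r,p[:,2]);n=p[:,:2]/r[:,None]*th[:,None]
    else: n=p[:,:2]/p[:,2:]
    return n*[K[0][0],K[1][1]]+[K[0][2],K[1][2]]
def cm(c):
    m=dict(bot.camera_model(c));m['K']=np.array(m['K']);m['world_from_camera']=np.array(m['world_from_camera']);m['fish']=c=='wrist';return m
def cyl(x,y,z,h,r):
    a=np.linspace(0,2*np.pi,48,endpoint=False);c=np.c_[x+r*np.cos(a),y+r*np.sin(a)]
    return np.vstack([np.c_[c,np.full(48,z)],np.c_[c,np.full(48,z+h)]])
def box(p): return np.r_[p.min(0),p.max(0)]
def mbox(k):
    n,l,s,_=cv2.connectedComponentsWithStats(k.astype('uint8'));i=1+s[1:,4].argmax();x,y,w,h=s[i,:4];return np.array([x-.5,y-.5,x+w-.5,y+h-.5])
def fit(views,h,r,x0,z=None):
    "views: list of (model,maskbox); fits x,y(,z) of the underside"
    f=lambda q:np.concatenate([box(proj(m,cyl(q[0],q[1],q[2] if z is None else z,h,r)))-b for m,b in views])
    s=least_squares(f,list(x0[:2])+([0.] if z is None else []),loss='soft_l1');return s.x,np.abs(s.fun).max()
def ray(m,uv,z):
    K=m['K'];W=m['world_from_camera'];n=(np.array(uv)-[K[0,2],K[1,2]])/[K[0,0],K[1,1]]
    d=np.r_[n,1]
    if m['fish']:
        t=np.hypot(*n);d=np.r_[n/max(t,1e-9)*np.sin(t),np.cos(t)]
    d=W[:3,:3]@d;o=W[:3,3];return o+d*(z-o[2])/d[2]
E
python3 - <<'E'
from h import *
M={c:cm(c) for c in('scene','side','wrist')}
cv2.imwrite('pics/w0.png',bot.camera('wrist'));M['wrist']=cm('wrist')
for n in list(DIM)+['mark_1']:
  for c in M:
    for d in bot.cut_out(c,n):
        if d['score']<.3: continue
        b=mbox(d['mask']);u=(b[:2]+b[2:])/2
        if n=='mark_1': print(n,c,round(d['score'],2),b,ray(M[c],u,.015).round(4));continue
        h,r=DIM[n];x0=ray(M[c],u,h/2)
        q,e=fit([(M[c],b)],h,r,x0,0.);print(n,c,round(d['score'],2),b,q.round(4),'err',e.round(1))
print(bot.get_obs()['clock'])
E
```

```text
spice_jar scene 0.93 [345.5 194.5 362.5 235.5] [ 0.362  -0.0223] err 0.5
spice_jar scene 0.83 [370.5 160.5 385.5 193.5] [ 0.4944 -0.2241] err 1.8
spice_jar scene 0.83 [317.5 204.5 335.5 247.5] [0.3607 0.0666] err 0.6
spice_jar side 0.87 [323.5 206.5 342.5 256.5] [ 0.4879 -0.2203] err 1.5
spice_jar side 0.78 [256.5 157.5 273.5 176.5] [0.3699 0.2048] err 18.2
spice_jar side 0.73 [258.5 172.5 277.5 204.5] [0.3674 0.0333] err 10.0
spice_jar wrist 0.71 [187.5  -0.5 212.5   4.5] [ 0.3208 -0.2928] err 50.6
food_tin scene 0.73 [369.5 192.5 392.5 227.5] [ 0.3596 -0.1169] err 1.3
food_tin scene 0.66 [393.5 185.5 399.5 204.5] [ 0.4237 -0.2204] err 11.8
food_tin scene 0.43 [281.5 212.5 307.5 227.5] [0.4813 0.0885] err 15.8
food_tin side 0.97 [259.5 201.5 284.5 238.5] [ 0.3656 -0.1178] err 1.7
food_tin side 0.92 [264.5 222.5 293.5 266.5] [ 0.3725 -0.2229] err 0.1
food_tin wrist 0.53 [187.5  -0.5 214.5   5.5] [ 0.3093 -0.2407] err 50.6
kitchen_timer side 0.78 [333.5 268.5 366.5 299.5] [ 0.4942 -0.3522] err 6.3
candle side 0.67 [278.5 283.5 299.5 302.5] [ 0.3784 -0.3469] err 0.2
candle wrist 0.95 [278.5  -0.5 313.5  28.5] [ 0.3756 -0.3482] err 2.0
mug scene 0.8 [190.5 203.5 218.5 228.5] [0.6256 0.2896] err 1.5
mug side 0.55 [329.5 140.5 352.5 160.5] [0.6136 0.2886] err 1.7
tape_roll scene 0.71 [285.5 184.5 303.5 198.5] [0.6295 0.0007] err 1.0
tape_roll side 0.66 [360.5 187.5 383.5 205.5] [ 0.6346 -0.0042] err 0.5
mark_1 scene 0.65 [281.5 212.5 307.5 228.5] [0.4786 0.0911 0.015 ]
mark_1 scene 0.58 [249.5 225.5 276.5 241.5] [0.4723 0.1905 0.015 ]
mark_1 scene 0.57 [213.5 239.5 241.5 257.5] [0.4647 0.2915 0.015 ]
mark_1 side 0.7 [297.5 179.5 323.5 191.5] [0.4839 0.0802 0.015 ]
mark_1 side 0.69 [286.5 153.5 306.5 162.5] [0.4698 0.2804 0.015 ]
mark_1 side 0.69 [292.5 165.5 314.5 176.5] [0.478  0.1789 0.015 ]
mark_1 side 0.68 [306.5 194.5 332.5 209.5] [ 0.4924 -0.0181  0.015 ]
1.2
```

View pics/w0.png

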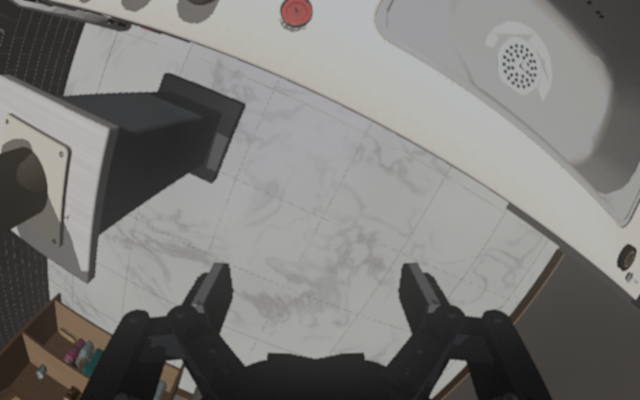

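The wrist view shows only the candle, at (297,12). Side and scene disagree by up to about 10 mm, so I'll move above the things for wrist views, with the fingers turned to close along world x.

Call:
move_arm(motion=[{"x":4,"y":-1,"z":-2,"yaw":-9.2},{"x":8,"y":-2,"z":-4,"yaw":-18.4},{"x":12.5,"y":-3,"z":-6,"yaw":-27.6},{"x":17,"y":-4,"z":-7,"yaw":-36.8},{"x":21,"y":-5,"z":-7,"yaw":-46},{"x":24.5,"y":-5.6,"z":-7,"yaw":-55.2},{"x":26.6,"y":-6.1,"z":-7,"yaw":-64.4},{"x":26.6,"y":-6.1,"z":-7,"yaw":-64.4},{"x":26.6,"y":-6.1,"z":-7,"yaw":-64.4}])

```text
clock: 2.33
eef_pos: [0.4292, -0.2812, 0.3012]
tool_rot: [0.708, 0.706, -0.0, -0.0]
ft_force: [0.4, 0.5, 0.1]
grip_width: 0.0857
grasp_force: 0.0
```

```bash
cat > look.py <<'E'
from h import *
import sys,json
names=sys.argv[2].split(',')
m=cm('wrist');im=bot.camera('wrist');cv2.imwrite(f'pics/{sys.argv[1]}.png',im);np.save(f'pics/{sys.argv[1]}.npy',m['world_from_camera'])
print(m['K'].round(1).tolist(),'cam',m['world_from_camera'][:3,3].round(3),'axis',m['world_from_camera'][:3,2].round(2))
out=[]
for n in names:
    for d in bot.cut_out('wrist',n):
        if d['score']<.3: continue
        b=mbox(d['mask']);u=(b[:2]+b[2:])/2
        if n[:4]=='mark': q=ray(m,u,.015);e=0
        else:
            h,r=DIM[n];q,e=fit([(m,b)],h,r,ray(m,u,h/2),0.)
        out.append((n,b.tolist()));print(n,round(d['score'],2),b,np.round(q,4),'err',np.round(e,1))
json.dump(out,open(f'pics/{sys.argv[1]}.json','w'))
o=bot.get_obs();print(o['clock'],o['eef_pos'].round(4),o['tool_rot'].round(4))
E
python3 look.py w1 spice_jar,food_tin,kitchen_timer,candle,mark_1
```

```text
[[309.7, 0.0, 315.4], [0.0, 309.7, 203.3], [0.0, 0.0, 1.0]] cam [ 0.429 -0.196  0.445] axis [-0.   -0.33 -0.94]
spice_jar 0.72 [343.5 100.5 388.5 137.5] [ 0.4885 -0.2168] err 0.2
food_tin 0.76 [246.5  96.5 297.5 144.5] [ 0.3736 -0.2205] err 0.7
food_tin 0.75 [238.5  19.5 290.5  70.5] [ 0.365  -0.1238] err 0.2
food_tin 0.41 [343.5  99.5 388.5 137.5] [ 0.4906 -0.2199] err 5.8
kitchen_timer 0.68 [337.5 186.5 380.5 229.5] [ 0.4903 -0.351 ] err 4.1
candle 0.62 [267.5 189.5 295.5 216.5] [ 0.3771 -0.3475] err 0.9
2.625 [ 0.4291 -0.2815  0.3014] [ 7.077e-01  7.065e-01 -0.000e+00  1.000e-04]
```

View pics/w1.png

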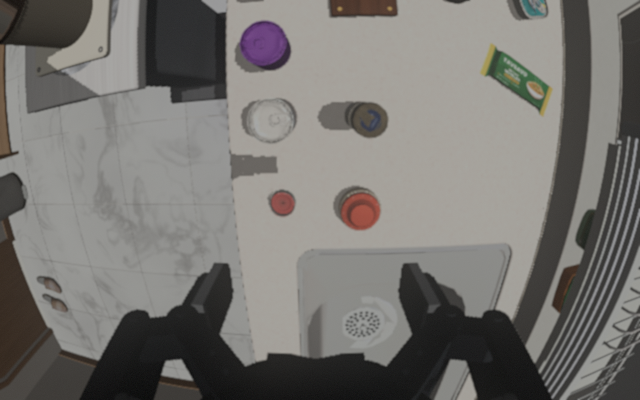

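Wrist view: clear silver-lidded tin (270,120), spice jar (369,119), timer (360,208), candle (282,203), and the purple tin (264,45), which is not meant. Second wrist view from over the board next, plus an enlarged side crop.

Call:
move_arm(motion=[{"x":5,"y":0},{"x":10.5,"y":0.5},{"x":16,"y":1},{"x":21.5,"y":1.5},{"x":27,"y":2},{"x":31,"y":2},{"x":33,"y":2},{"x":33,"y":2},{"x":33,"y":2}])

```text
invalid input at $.motion[0]: expected keys x, y, z, yaw
```

```bash
python3 look.py w2 spice_jar,food_tin,kitchen_timer,mark_1,mug,tape_roll
python3 -c "
import cv2;i=cv2.imread('pics/side0.png')[145:310,225:385];cv2.imwrite('pics/crop.png',cv2.resize(i,None,fx=3.5,fy=3.5,interpolation=2))"
```

```text
[[309.7, 0.0, 315.4], [0.0, 309.7, 203.3], [0.0, 0.0, 1.0]] cam [ 0.428 -0.196  0.445] axis [-0.   -0.33 -0.94]
spice_jar 0.6 [344.5 100.5 387.5 136.5] [ 0.4883 -0.2164] err 1.2
food_tin 0.93 [238.5  18.5 290.5  69.5] [ 0.3651 -0.1227] err 0.2
food_tin 0.67 [246.5  97.5 296.5 143.5] [ 0.373  -0.2208] err 0.4
kitchen_timer 0.82 [337.5 186.5 380.5 229.5] [ 0.4905 -0.3513] err 4.1
2.975 [ 0.4295 -0.281   0.3013] [ 0.7072  0.7071 -0.     -0.    ]
```

View pics/w2.png

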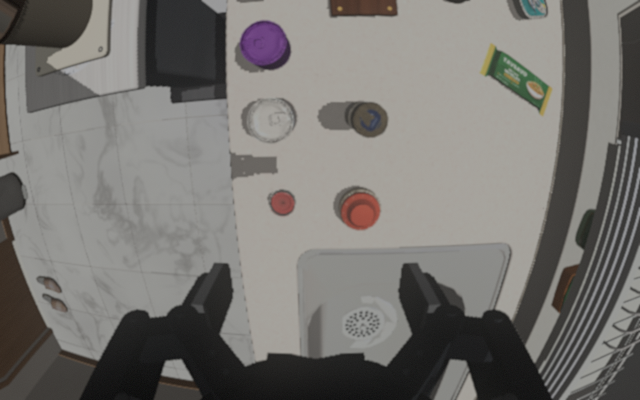

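View pics/crop.png

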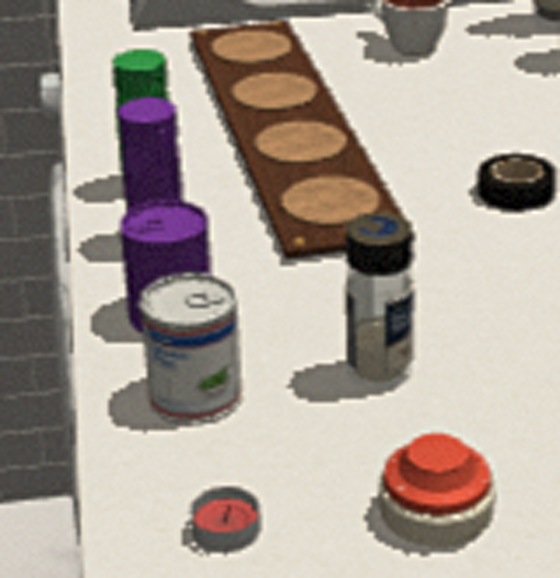

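The crop confirms the picks. The white tin with the blue and red band is at side (279,243), and the clear jar with black cap and label is at (334,230). The move was refused because every row needs all four keys, so I'll repeat it.

Call:
move_arm(motion=[{"x":5,"y":0,"z":0,"yaw":0},{"x":10.5,"y":0.5,"z":0,"yaw":0},{"x":16,"y":1,"z":0,"yaw":0},{"x":21.5,"y":1.5,"z":0,"yaw":0},{"x":27,"y":2,"z":0,"yaw":0},{"x":31,"y":2,"z":0,"yaw":0},{"x":33,"y":2,"z":0,"yaw":0},{"x":33,"y":2,"z":0,"yaw":0},{"x":33,"y":2,"z":0,"yaw":0}])

```text
clock: 4.1
eef_pos: [0.4496, 0.0486, 0.3013]
tool_rot: [0.707, 0.707, -0.0, 0.0]
ft_force: [0.6, -0.3, -0.3]
grip_width: 0.0855
grasp_force: 0.0
```

```bash
python3 look.py w3 spice_jar,food_tin,kitchen_timer,candle,mark_1,mug,tape_roll
```

```text
[[309.7, 0.0, 315.4], [0.0, 309.7, 203.3], [0.0, 0.0, 1.0]] cam [0.449 0.134 0.445] axis [-0.   -0.33 -0.94]
spice_jar 0.95 [326.5 298.5 354.5 353.5] [ 0.4881 -0.2165] err 2.5
spice_jar 0.72 [230.5 193.5 272.5 247.5] [ 0.3632 -0.0239] err 1.1
spice_jar 0.6 [223.5 135.5 270.5 179.5] [0.363  0.0643] err 1.1
spice_jar 0.3 [273.5 347.5 288.5 353.5] [ 0.3905 -0.3428] err 46.2
food_tin 0.91 [240.5 246.5 282.5 301.5] [ 0.3661 -0.124 ] err 0.4
food_tin 0.72 [252.5 296.5 289.5 346.5] [ 0.3735 -0.2233] err 0.6
mark_1 0.92 [321.5 176.5 369.5 221.5] [ 0.4926 -0.0091  0.015 ] err 0
mark_1 0.91 [310.5  36.5 363.5  87.5] [0.4778 0.1865 0.015 ] err 0
mark_1 0.75 [315.5 106.5 367.5 158.5] [0.4847 0.0881 0.015 ] err 0
mark_1 0.63 [307.5  -0.5 358.5  17.5] [0.4725 0.2642 0.015 ] err 0
mug 0.79 [418.5  -0.5 465.5  21.5] [0.6266 0.2822] err 19.7
tape_roll 0.93 [417.5 174.5 454.5 213.5] [ 0.6363 -0.0028] err 2.1
4.5 [0.4496 0.0486 0.3013] [ 0.7074  0.7068  0.     -0.    ]
```

View pics/w3.png

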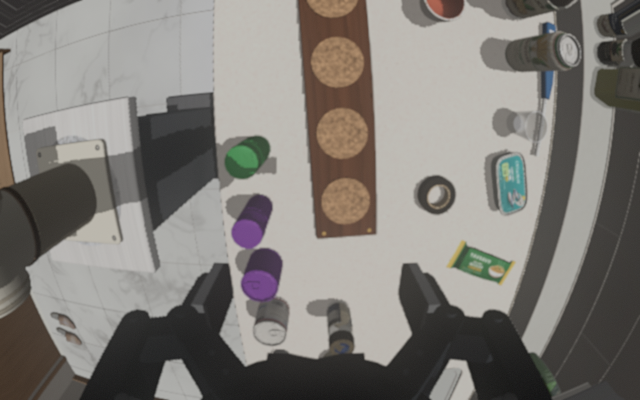

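All four discs are visible: three whole, at (345,200), (342,133) and (337,62), and the mug end's disc cut off at the top. The mug (443,8) is at the +y end and the tape at (436,194). One more view from further left will give disc 1 and triangulation.

Call:
move_arm(motion=[{"x":5,"y":0,"z":0,"yaw":0},{"x":10.5,"y":0,"z":0,"yaw":0},{"x":15,"y":0,"z":0,"yaw":0},{"x":18,"y":0,"z":0,"yaw":0},{"x":18,"y":0,"z":0,"yaw":0},{"x":18,"y":0,"z":0,"yaw":0}])

```text
clock: 5.25
eef_pos: [0.4495, 0.2285, 0.3012]
tool_rot: [0.707, 0.707, -0.0, 0.0]
ft_force: [0.5, -0.6, -0.1]
grip_width: 0.0855
grasp_force: 0.0
```

```bash
python3 look.py w4 mark_1,mug,tape_roll
cat > tri.py <<'E'
from h import *
import json
V={}
for w in('w1','w3','w4'):
    m=cm('wrist');m['world_from_camera']=np.load(f'pics/{w}.npy');V[w]=(m,[(n,np.array(b)) for n,b in json.load(open(f'pics/{w}.json'))])
s=cm('side')
# discs: row with centre c, angle a, height z, bbox fit of thin discs
obs=[(V[w][0],b) for w in('w3','w4') for n,b in V[w][1] if n=='mark_1' and b[1]>0 and b[3]<260]
ctr=[ray(m,(b[:2]+b[2:])/2,.015) for m,b in obs]
idx=[int(round((.285-c[1])/.1)) for c in ctr];print('disc obs',idx)
def disc(q,i):
    x,y,a,z=q;t=(1.5-i)*.1;return cyl(x-np.sin(a)*t,y+np.cos(a)*t,z,0,.036)
r=least_squares(lambda q:np.concatenate([box(proj(m,disc(q,i)))-b for (m,b),i in zip(obs,idx)]),[.48,.135,0,.015],loss='soft_l1')
print('row',r.x.round(4),'max res',abs(r.fun).max().round(1))
for i in range(4): print('disc',i+1,disc(r.x,i).mean(0).round(4))
near={'spice_jar':(.489,-.217),'food_tin':(.373,-.221),'kitchen_timer':(.49,-.351),'candle':(.377,-.347)}
SB={'spice_jar':[323.5,206.5,342.5,256.5],'food_tin':[264.5,222.5,293.5,266.5],'candle':[278.5,283.5,299.5,302.5],'kitchen_timer':[333.5,268.5,366.5,299.5]}
for n,x0 in near.items():
    h,R=DIM[n];vs=[(s,np.array(SB[n]))]
    for w in('w1','w3'):
        for k,b in V[w][1]:
            if k==n and b[3]<348:
                q,e=fit([(V[w][0],b)],h,R,x0,0.)
                if np.hypot(*(q[:2]-x0))<.015 and e<5: vs.append((V[w][0],b))
    print(n,len(vs),fit(vs,h,R,x0))
E
python3 tri.py
```

```text
[[309.7, 0.0, 315.4], [0.0, 309.7, 203.3], [0.0, 0.0, 1.0]] cam [0.449 0.314 0.445] axis [-0.   -0.33 -0.94]
mark_1 0.96 [317.5 227.5 361.5 268.5] [0.4859 0.0902 0.015 ] err 0
mark_1 0.95 [311.5 164.5 359.5 210.5] [0.4774 0.1883 0.015 ] err 0
mark_1 0.73 [305.5  92.5 357.5 143.5] [0.4705 0.2881 0.015 ] err 0
mark_1 0.67 [320.5 282.5 361.5 316.5] [ 0.4921 -0.0105  0.015 ] err 0
mug 0.73 [416.5  86.5 463.5 150.5] [0.6233 0.2862] err 15.6
5.45 [0.4497 0.228  0.3015] [7.077e-01 7.065e-01 1.000e-04 1.000e-04]
disc obs [3, 1, 2, 1, 0]
row [0.4818 0.1376 0.0748 0.0115] max res 1.3
disc 1 [0.4706 0.2872 0.0115]
disc 2 [0.4781 0.1875 0.0115]
disc 3 [0.4856 0.0877 0.0115]
disc 4 [ 0.493  -0.012   0.0115]
spice_jar 2 (array([ 0.48887436, -0.21698734, -0.00276683]), np.float64(1.1116882958146164))
food_tin 3 (array([ 3.73391226e-01, -2.21324368e-01,  3.89093097e-05]), np.float64(1.315213362431848))
kitchen_timer 2 (array([ 0.49295136, -0.35351205, -0.01220251]), np.float64(7.294696945683199))
candle 2 (array([ 0.37786575, -0.34737038,  0.00059733]), np.float64(1.355073858432661))
```

Heights agree with the text (disc tops about 12 mm, undersides about 0). I'll go for the jar at (0.489, -0.217).

Call:
move_arm(motion=[{"x":-4,"y":0.5,"z":0,"yaw":0},{"x":-9.5,"y":1,"z":0,"yaw":0},{"x":-15,"y":2,"z":0,"yaw":0},{"x":-20.5,"y":3,"z":0,"yaw":0},{"x":-26,"y":3.9,"z":0,"yaw":0},{"x":-31.5,"y":3.9,"z":0,"yaw":0},{"x":-37,"y":3.9,"z":0,"yaw":0},{"x":-41.5,"y":3.9,"z":0,"yaw":0},{"x":-44.5,"y":3.9,"z":1,"yaw":0},{"x":-44.5,"y":3.9,"z":5,"yaw":0},{"x":-44.5,"y":3.9,"z":10,"yaw":0},{"x":-44.5,"y":3.9,"z":15,"yaw":0},{"x":-44.5,"y":3.9,"z":20,"yaw":0},{"x":-44.5,"y":3.9,"z":23.5,"yaw":0},{"x":-44.5,"y":3.9,"z":25.1,"yaw":0},{"x":-44.5,"y":3.9,"z":25.1,"yaw":0},{"x":-44.5,"y":3.9,"z":25.1,"yaw":0}])

```text
clock: 7.58
eef_pos: [0.4898, -0.2167, 0.052]
tool_rot: [0.707, 0.707, 0.001, 0.001]
ft_force: [0.1, 0.7, 1.1]
grip_width: 0.0855
grasp_force: 0.0
```

Call:
move_arm(motion=[{"x":0,"y":0,"z":0,"yaw":0},{"x":0,"y":0,"z":0,"yaw":0},{"x":0,"y":0,"z":0,"yaw":0},{"x":0,"y":0,"z":0,"yaw":0},{"x":0,"y":0,"z":0,"yaw":0},{"x":0,"y":0,"z":0,"yaw":0},{"x":0,"y":0,"z":0,"yaw":0},{"x":0,"y":0,"z":0,"yaw":0}], gripper=-1)

```text
clock: 8.57
eef_pos: [0.4894, -0.2162, 0.0513]
tool_rot: [0.707, 0.707, 0.0, 0.001]
ft_force: [0.1, -0.3, 5.7]
grip_width: 0.0397
grasp_force: 60.3
```

Call:
move_arm(motion=[{"x":0,"y":0,"z":-3,"yaw":0},{"x":0,"y":0,"z":-7,"yaw":0},{"x":2,"y":0,"z":-11,"yaw":0},{"x":6,"y":0,"z":-12,"yaw":0},{"x":11,"y":0,"z":-12,"yaw":0},{"x":16.5,"y":0,"z":-12,"yaw":0},{"x":22,"y":0,"z":-12,"yaw":0},{"x":27.5,"y":0,"z":-12,"yaw":0},{"x":33,"y":-0.5,"z":-12,"yaw":0},{"x":38.5,"y":-1,"z":-12,"yaw":0},{"x":43.5,"y":-1.5,"z":-12,"yaw":0},{"x":47.5,"y":-1.9,"z":-12,"yaw":0},{"x":50.3,"y":-1.9,"z":-12,"yaw":0},{"x":50.3,"y":-1.9,"z":-11,"yaw":0},{"x":50.3,"y":-1.9,"z":-8,"yaw":0},{"x":50.3,"y":-1.9,"z":-5,"yaw":0},{"x":50.3,"y":-1.9,"z":-3,"yaw":0},{"x":50.3,"y":-1.9,"z":-2.2,"yaw":0},{"x":50.3,"y":-1.9,"z":-1.8,"yaw":0},{"x":50.3,"y":-1.9,"z":-1.8,"yaw":0}])

```text
clock: 11.08
eef_pos: [0.4699, 0.2869, 0.0687]
tool_rot: [0.707, 0.707, 0.0, 0.0]
ft_force: [0.0, -0.0, 0.1]
grip_width: 0.0399
grasp_force: 60.5
```

Call:
move_arm(motion=[{"x":0,"y":0,"z":0.2,"yaw":0},{"x":0,"y":0,"z":0.3,"yaw":0},{"x":0,"y":0,"z":0.3,"yaw":0},{"x":0,"y":0,"z":0.3,"yaw":0}])

```text
clock: 11.58
eef_pos: [0.47, 0.2873, 0.0662]
tool_rot: [0.707, 0.707, 0.001, 0.0]
ft_force: [-0.8, -0.6, 5.9]
grip_width: 0.0396
grasp_force: 61.2
```

Call:
move_arm(motion=[{"x":0,"y":0,"z":0,"yaw":0},{"x":0,"y":0,"z":0,"yaw":0},{"x":0,"y":0,"z":0,"yaw":0},{"x":0,"y":0,"z":0,"yaw":0},{"x":0,"y":0,"z":0,"yaw":0},{"x":0,"y":0,"z":0,"yaw":0},{"x":0,"y":0,"z":-2,"yaw":0},{"x":0,"y":0,"z":-6,"yaw":0},{"x":0,"y":0,"z":-11,"yaw":0},{"x":0,"y":0,"z":-16,"yaw":0},{"x":-3,"y":0,"z":-18,"yaw":0},{"x":-8,"y":-1,"z":-18,"yaw":0},{"x":-13.5,"y":-2,"z":-18,"yaw":0},{"x":-19,"y":-3,"z":-18,"yaw":0},{"x":-24.5,"y":-4,"z":-18,"yaw":0},{"x":-30,"y":-5,"z":-18,"yaw":0},{"x":-35.5,"y":-6,"z":-18,"yaw":0},{"x":-41,"y":-7.5,"z":-18,"yaw":0},{"x":-46,"y":-9,"z":-18,"yaw":0},{"x":-50,"y":-9.7,"z":-18,"yaw":0}], gripper=1)

```text
clock: 14.08
eef_pos: [0.3716, -0.2148, 0.2456]
tool_rot: [0.708, 0.707, 0.0, 0.0]
ft_force: [0.5, -0.5, 0.5]
grip_width: 0.0855
grasp_force: 0.0
```

Call:
move_arm(motion=[{"x":-0.85,"y":0,"z":0,"yaw":0},{"x":-0.85,"y":0,"z":4,"yaw":0},{"x":-0.85,"y":0,"z":9,"yaw":0},{"x":-0.85,"y":0,"z":14,"yaw":0},{"x":-0.85,"y":0,"z":18,"yaw":0},{"x":-0.85,"y":0,"z":21,"yaw":0},{"x":-0.85,"y":0,"z":22.4,"yaw":0},{"x":-0.85,"y":0,"z":22.4,"yaw":0},{"x":-0.85,"y":0,"z":22.4,"yaw":0}])

```text
clock: 15.2
eef_pos: [0.3733, -0.2213, 0.022]
tool_rot: [0.707, 0.707, 0.0, 0.001]
ft_force: [0.5, -0.7, 0.5]
grip_width: 0.0856
grasp_force: 0.0
```

Call:
move_arm(motion=[{"x":0,"y":0,"z":0,"yaw":0},{"x":0,"y":0,"z":0,"yaw":0},{"x":0,"y":0,"z":0,"yaw":0},{"x":0,"y":0,"z":0,"yaw":0},{"x":0,"y":0,"z":0,"yaw":0},{"x":0,"y":0,"z":0,"yaw":0},{"x":0,"y":0,"z":0,"yaw":0},{"x":0,"y":0,"z":0,"yaw":0}], gripper=-1)

```text
clock: 16.2
eef_pos: [0.3736, -0.2219, 0.0224]
tool_rot: [0.707, 0.707, 0.001, 0.001]
ft_force: [-0.6, 0.6, 6.1]
grip_width: 0.0563
grasp_force: 63.3
```

Call:
move_arm(motion=[{"x":0,"y":0,"z":-3,"yaw":0},{"x":0,"y":0,"z":-8,"yaw":0},{"x":0,"y":1,"z":-13,"yaw":0},{"x":2,"y":4,"z":-15,"yaw":0},{"x":6,"y":7.5,"z":-15,"yaw":0},{"x":11,"y":10.5,"z":-15,"yaw":0},{"x":16.5,"y":10.5,"z":-15,"yaw":0},{"x":22,"y":10.5,"z":-15,"yaw":0},{"x":27.5,"y":10.5,"z":-15,"yaw":0},{"x":33,"y":10.5,"z":-15,"yaw":0},{"x":37.5,"y":10.5,"z":-15,"yaw":0},{"x":40.9,"y":10.5,"z":-14,"yaw":0},{"x":40.9,"y":10.5,"z":-11,"yaw":0},{"x":40.9,"y":10.5,"z":-7,"yaw":0},{"x":40.9,"y":10.5,"z":-4,"yaw":0},{"x":40.9,"y":10.5,"z":-2.4,"yaw":0},{"x":40.9,"y":10.5,"z":-1.8,"yaw":0},{"x":40.9,"y":10.5,"z":-1.6,"yaw":0},{"x":40.9,"y":10.5,"z":-1.5,"yaw":0},{"x":40.9,"y":10.5,"z":-1.5,"yaw":0}])

```text
clock: 18.7
eef_pos: [0.478, 0.1877, 0.0375]
tool_rot: [0.707, 0.707, 0.001, 0.0]
ft_force: [-2.4, -0.4, 4.6]
grip_width: 0.0563
grasp_force: 64.8
```

Call:
move_arm(motion=[{"x":0,"y":0,"z":0,"yaw":0},{"x":0,"y":0,"z":0,"yaw":0},{"x":0,"y":0,"z":0,"yaw":0},{"x":0,"y":0,"z":0,"yaw":0},{"x":0,"y":0,"z":0,"yaw":0},{"x":0,"y":0,"z":-2,"yaw":0},{"x":0,"y":0,"z":-6,"yaw":0},{"x":0,"y":0,"z":-11,"yaw":0},{"x":-1,"y":0,"z":-16,"yaw":0},{"x":-5,"y":0,"z":-18,"yaw":0},{"x":-10,"y":0,"z":-18,"yaw":0},{"x":-15.5,"y":0,"z":-18,"yaw":0},{"x":-21,"y":1,"z":-18,"yaw":0},{"x":-26.5,"y":1.2,"z":-18,"yaw":0},{"x":-32,"y":1.2,"z":-18,"yaw":0},{"x":-37.5,"y":1.2,"z":-18,"yaw":0},{"x":-43,"y":1.2,"z":-18,"yaw":0},{"x":-48,"y":1.2,"z":-18,"yaw":0},{"x":-52,"y":1.2,"z":-18,"yaw":0},{"x":-53.9,"y":1.2,"z":-18,"yaw":0}], gripper=1)

```text
clock: 21.2
eef_pos: [0.4891, -0.3534, 0.2158]
tool_rot: [0.708, 0.706, -0.0, -0.0]
ft_force: [0.4, 0.5, 0.4]
grip_width: 0.0854
grasp_force: 0.0
```

Call:
move_arm(motion=[{"x":0,"y":0,"z":0,"yaw":0},{"x":0,"y":0,"z":0,"yaw":0}])

```text
clock: 21.45
eef_pos: [0.4897, -0.3501, 0.2163]
tool_rot: [0.707, 0.708, 0.0, -0.0]
ft_force: [0.1, -0.0, 0.4]
grip_width: 0.0851
grasp_force: 0.0
```

```bash
python3 look.py w5 kitchen_timer,candle && python3 - <<'E'
from h import *
import json
m=cm('wrist');m['world_from_camera']=np.load('pics/w5.npy')
b=[np.array(b) for n,b in json.load(open('pics/w5.json')) if n=='kitchen_timer'][0]
def P(q): return np.vstack([cyl(q[0],q[1],0,.022,.0315),cyl(q[0],q[1],.022,.010,.0295),cyl(q[0],q[1],.032,.012,.016)])
s=least_squares(lambda q:box(proj(m,P(q)))-b,[.49,-.35],loss='soft_l1');print(s.x,s.fun)
E
```

```text
[[309.7, 0.0, 315.4], [0.0, 309.7, 203.3], [0.0, 0.0, 1.0]] cam [ 0.489 -0.265  0.36 ] axis [-0.   -0.33 -0.94]
kitchen_timer 0.74 [292.5 149.5 347.5 205.5] [ 0.4935 -0.3504] err 3.3
candle 0.97 [208.5 154.5 239.5 187.5] [ 0.3789 -0.3461] err 1.2
21.6 [ 0.4899 -0.35    0.2166] [ 7.064e-01  7.078e-01  1.000e-04 -0.000e+00]
[ 0.49381238 -0.35323474] [-0.39035821 -1.13718525  0.39411729  1.21830698]
```

View pics/w5.png

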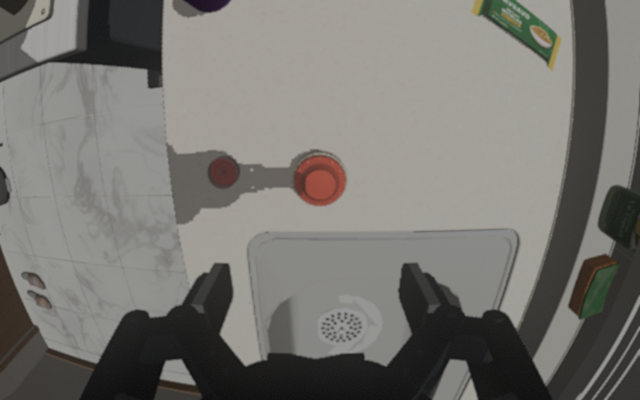

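The timer is at (320,178) and the candle at (223,171). Timer estimate: (0.4937, -0.352).

Call:
move_arm(motion=[{"x":-0.1,"y":0.4,"z":4,"yaw":0},{"x":-0.1,"y":0.4,"z":9,"yaw":0},{"x":-0.1,"y":0.4,"z":14,"yaw":0},{"x":-0.1,"y":0.4,"z":18,"yaw":0},{"x":-0.1,"y":0.4,"z":20.5,"yaw":0},{"x":-0.1,"y":0.4,"z":21.4,"yaw":0},{"x":-0.1,"y":0.4,"z":21.5,"yaw":0},{"x":-0.1,"y":0.4,"z":21.5,"yaw":0}])

```text
clock: 22.6
eef_pos: [0.4947, -0.353, 0.0028]
tool_rot: [0.707, 0.707, 0.0, 0.001]
ft_force: [-0.8, -0.5, 0.3]
grip_width: 0.0852
grasp_force: 0.0
```

Call:
move_arm(motion=[{"x":0,"y":0,"z":0,"yaw":0},{"x":0,"y":0,"z":0,"yaw":0},{"x":0,"y":0,"z":0,"yaw":0},{"x":0,"y":0,"z":0,"yaw":0},{"x":0,"y":0,"z":0,"yaw":0},{"x":0,"y":0,"z":0,"yaw":0},{"x":0,"y":0,"z":0,"yaw":0},{"x":0,"y":0,"z":0,"yaw":0}], gripper=-1)

```text
clock: 23.6
eef_pos: [0.4946, -0.3532, 0.003]
tool_rot: [0.707, 0.707, 0.0, 0.002]
ft_force: [-0.1, 0.2, 6.1]
grip_width: 0.0609
grasp_force: 65.6
```

Call:
move_arm(motion=[{"x":0,"y":0,"z":-3,"yaw":0},{"x":0,"y":0,"z":-7,"yaw":0},{"x":2,"y":0,"z":-10,"yaw":0},{"x":6,"y":0,"z":-10,"yaw":0},{"x":11,"y":0,"z":-10,"yaw":0},{"x":16.5,"y":0,"z":-10,"yaw":0},{"x":22,"y":0,"z":-10,"yaw":0},{"x":27.5,"y":-0.5,"z":-10,"yaw":0},{"x":33,"y":-0.9,"z":-10,"yaw":0},{"x":38,"y":-0.9,"z":-10,"yaw":0},{"x":42,"y":-0.9,"z":-10,"yaw":0},{"x":44.1,"y":-0.9,"z":-9.5,"yaw":0},{"x":44.1,"y":-0.9,"z":-7,"yaw":0},{"x":44.1,"y":-0.9,"z":-4,"yaw":0},{"x":44.1,"y":-0.9,"z":-2.4,"yaw":0},{"x":44.1,"y":-0.9,"z":-1.8,"yaw":0},{"x":44.1,"y":-0.9,"z":-1.6,"yaw":0},{"x":44.1,"y":-0.9,"z":-1.5,"yaw":0},{"x":44.1,"y":-0.9,"z":-1.5,"yaw":0},{"x":44.1,"y":-0.9,"z":-1.5,"yaw":0}])

```text
clock: 26.1
eef_pos: [0.484, 0.0884, 0.018]
tool_rot: [0.707, 0.707, -0.0, -0.0]
ft_force: [-4.9, -0.4, 9.8]
grip_width: 0.0605
grasp_force: 66.6
```

Call:
move_arm(motion=[{"x":0,"y":0,"z":0,"yaw":0},{"x":0,"y":0,"z":0,"yaw":0},{"x":0,"y":0,"z":0,"yaw":0},{"x":0,"y":0,"z":0,"yaw":0},{"x":0,"y":0,"z":0,"yaw":0},{"x":0,"y":0,"z":-2,"yaw":0},{"x":0,"y":0,"z":-6,"yaw":0},{"x":0,"y":0,"z":-11,"yaw":0},{"x":-1,"y":0,"z":-16,"yaw":0},{"x":-5,"y":0,"z":-19,"yaw":0},{"x":-10,"y":-1,"z":-19,"yaw":0},{"x":-15.5,"y":-3,"z":-19,"yaw":0},{"x":-21,"y":-5,"z":-19,"yaw":0},{"x":-26,"y":-7,"z":-19,"yaw":0},{"x":-31,"y":-9,"z":-19,"yaw":0},{"x":-36,"y":-10.6,"z":-19,"yaw":0},{"x":-40.5,"y":-10.6,"z":-19,"yaw":0},{"x":-43.5,"y":-10.6,"z":-19,"yaw":0},{"x":-43.5,"y":-10.6,"z":-19,"yaw":0},{"x":-43.5,"y":-10.6,"z":-19,"yaw":0}], gripper=1)

```text
clock: 28.6
eef_pos: [0.3782, -0.3458, 0.2059]
tool_rot: [0.707, 0.707, 0.0, -0.001]
ft_force: [0.4, 0.0, 0.3]
grip_width: 0.0853
grasp_force: 0.0
```

```bash
python3 look.py w6 candle
```

```text
[[309.7, 0.0, 315.4], [0.0, 309.7, 203.3], [0.0, 0.0, 1.0]] cam [ 0.378 -0.261  0.349] axis [-0.   -0.33 -0.94]
candle 0.86 [299.5 159.5 333.5 194.5] [ 0.3783 -0.3475] err 0.3
28.7 [ 0.3786 -0.3454  0.2063] [ 7.067e-01  7.075e-01  1.000e-04 -3.000e-04]
```

Call:
move_arm(motion=[{"x":-0.2,"y":0,"z":4,"yaw":0},{"x":-0.2,"y":0,"z":9,"yaw":0},{"x":-0.2,"y":0,"z":14,"yaw":0},{"x":-0.2,"y":0,"z":17.5,"yaw":0},{"x":-0.2,"y":0,"z":19.5,"yaw":0},{"x":-0.2,"y":0,"z":20.4,"yaw":0},{"x":-0.2,"y":0,"z":20.6,"yaw":0},{"x":-0.2,"y":0,"z":20.6,"yaw":0}])

```text
clock: 29.7
eef_pos: [0.3793, -0.3488, 0.0012]
tool_rot: [0.707, 0.707, 0.0, 0.001]
ft_force: [0.0, -0.8, 0.1]
grip_width: 0.0855
grasp_force: 0.0
```

Call:
move_arm(motion=[{"x":0,"y":0,"z":0,"yaw":0},{"x":0,"y":0,"z":0,"yaw":0},{"x":0,"y":0,"z":0,"yaw":0},{"x":0,"y":0,"z":0,"yaw":0},{"x":0,"y":0,"z":0,"yaw":0},{"x":0,"y":0,"z":0,"yaw":0},{"x":0,"y":0,"z":0,"yaw":0},{"x":0,"y":0,"z":0,"yaw":0}], gripper=-1)

```text
clock: 30.7
eef_pos: [0.3789, -0.3489, 0.0011]
tool_rot: [0.707, 0.707, 0.0, 0.001]
ft_force: [-1.7, 0.6, 5.5]
grip_width: 0.0354
grasp_force: 59.8
```

Call:
move_arm(motion=[{"x":0,"y":0,"z":-3,"yaw":0},{"x":0,"y":0,"z":-8,"yaw":0},{"x":0,"y":1,"z":-12,"yaw":0},{"x":2,"y":4,"z":-13,"yaw":0},{"x":6,"y":7.5,"z":-13,"yaw":0},{"x":10,"y":10.5,"z":-13,"yaw":0},{"x":15,"y":11.4,"z":-13,"yaw":0},{"x":20.5,"y":11.4,"z":-13,"yaw":0},{"x":26,"y":11.4,"z":-13,"yaw":0},{"x":31,"y":11.4,"z":-13,"yaw":0},{"x":33.6,"y":11.4,"z":-12,"yaw":0},{"x":33.6,"y":11.4,"z":-9,"yaw":0},{"x":33.6,"y":11.4,"z":-6,"yaw":0},{"x":33.6,"y":11.4,"z":-3.5,"yaw":0},{"x":33.6,"y":11.4,"z":-2.2,"yaw":0},{"x":33.6,"y":11.4,"z":-1.8,"yaw":0},{"x":33.6,"y":11.4,"z":-1.6,"yaw":0},{"x":33.6,"y":11.4,"z":-1.5,"yaw":0},{"x":33.6,"y":11.4,"z":-1.5,"yaw":0},{"x":33.6,"y":11.4,"z":-1.5,"yaw":0}])

```text
clock: 33.2
eef_pos: [0.4934, -0.0126, 0.0162]
tool_rot: [0.707, 0.707, 0.001, 0.001]
ft_force: [-0.3, -0.4, 4.1]
grip_width: 0.0354
grasp_force: 60.8
```

Release, lift, and shift left and up for a check view.

Call:
move_arm(motion=[{"x":0,"y":0,"z":0,"yaw":0},{"x":0,"y":0,"z":0,"yaw":0},{"x":0,"y":0,"z":0,"yaw":0},{"x":0,"y":0,"z":0,"yaw":0},{"x":0,"y":0,"z":0,"yaw":0},{"x":0,"y":0,"z":-2,"yaw":0},{"x":0,"y":0,"z":-6,"yaw":0},{"x":0,"y":0,"z":-11,"yaw":0},{"x":0,"y":0,"z":-16,"yaw":0},{"x":0,"y":-2,"z":-21,"yaw":0},{"x":0,"y":-4,"z":-26,"yaw":0},{"x":3,"y":-4,"z":-28,"yaw":0},{"x":8,"y":-4,"z":-28,"yaw":0},{"x":13,"y":-4,"z":-28,"yaw":0},{"x":17,"y":-4,"z":-28,"yaw":0},{"x":20,"y":-4,"z":-28,"yaw":0},{"x":20,"y":-4,"z":-28,"yaw":0},{"x":20,"y":-4,"z":-28,"yaw":0}], gripper=1)

```text
clock: 35.45
eef_pos: [0.4524, 0.1871, 0.2952]
tool_rot: [0.707, 0.707, -0.0, 0.0]
ft_force: [-0.2, 0.0, 0.2]
grip_width: 0.0856
grasp_force: 0.0
```

```bash
python3 - <<'E'
from h import *
D={'spice_jar':(.4706,.2872),'food_tin':(.4781,.1875),'kitchen_timer':(.4856,.0877),'candle':(.493,-.012)}
for c in('wrist','side'):
    m=cm(c);cv2.imwrite(f'pics/end_{c}.png',bot.camera(c))
    for n,g in D.items():
        h,r=DIM[n]
        for d in bot.cut_out(c,n):
            b=mbox(d['mask']);q,e=fit([(m,b)],h,r,g,.015)
            if np.hypot(*(q-g))<.04: print(c,n,round(d['score'],2),b,'off mm',((q-g)*1000).round(1),e.round(1))
print(bot.get_obs()['clock'],bot.get_obs()['eef_pos'])
E
```

```text
wrist spice_jar 0.72 [313.5  66.5 352.5 105.5] off mm [-1.5 -0.8] 0.8
wrist food_tin 0.84 [312.5 140.5 362.5 194.5] off mm [-0.9  1.2] 0.8
wrist kitchen_timer 0.93 [315.5 207.5 359.5 254.5] off mm [-4.2  3. ] 2.8
wrist candle 0.67 [327.5 271.5 352.5 296.5] off mm [-2.5  1.8] 0.4
side food_tin 0.56 [291.5 143.5 312.5 173.5] off mm [-1.6  1.6] 0.3
side kitchen_timer 0.59 [298.5 168.5 321.5 188.5] off mm [-1.7 -4.1] 2.7
side candle 0.71 [311.5 192.5 326.5 203.5] off mm [-0.3  2.2] 0.6
35.95 [0.45264333 0.18726246 0.29536847]
```

View pics/end_wrist.png

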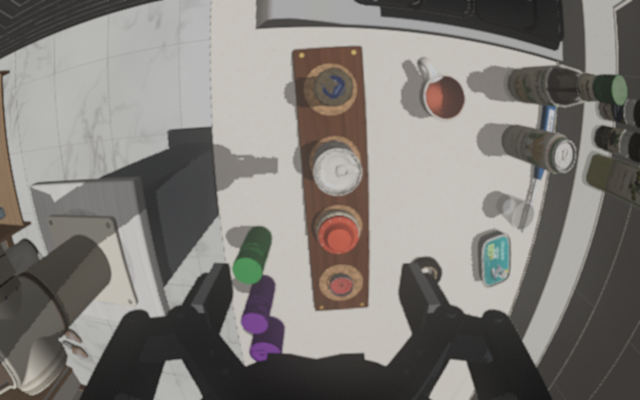

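View pics/end_side.png

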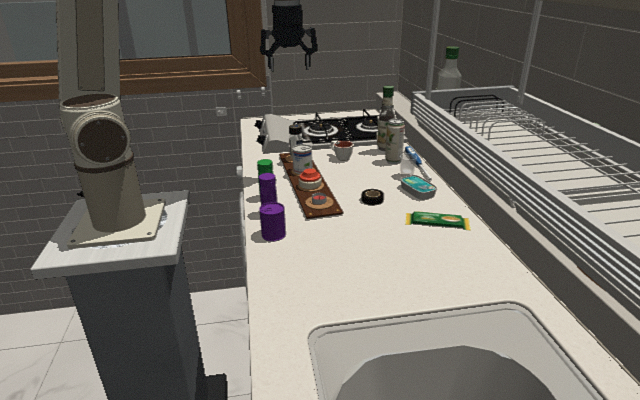

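All four stand centred on their discs within about 5 mm: jar (333,86), tin (337,168), timer (338,231), candle (341,284). The mug and tape have not moved, and the gripper is clear.

```bash
python3 -c "
from workcell import bot
print(bot.job_done())"
```

```text
the job is handed in; nothing more can be done
None
```

The job is handed in: from the mug's end the spice jar, food tin, timer and candle stand upright on discs 1 to 4, each measured within about 5 mm of centre, with the mug and tape not moved; the judge's verdict was not returned.

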